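Seat a roller bushing on the gauge pin and hold the loupe over it in focus

TASK

Slide the brass bushing with the wider bore all the way down onto the upright gauge pin and let go of it, leaving the other bushing and everything else where it is. Then take the loupe by its handle from its rest and hold it level, lens centred over the seated bushing and at the height of the red collar on the post, clear of everything, keeping it level as you carry it. Finish while still holding the loupe there in the gripper; do not put it down.

Things in the scene. Friction and masses are not known exactly. Their poses are not given: they have to be found in the camera images.
- wide_bushing: the brass bushing that fits the pin: upright tube, 32 mm outside, 16 mm bore, 40 mm tall, 150 g; origin at the centre of its underside, z up along the bore. It starts standing on the blue pad
- narrow_bushing: the other brass bushing, same outside size, but only 10 mm bore: does not fit the pin. Stands on the same pad about 90 mm from the first (centre to centre); origin at the centre of its underside. Leave it alone
- pad: fixed blue pad, 90 x 150 x 6 mm (x, y, z), on which the two bushings stand side by side along the pad's y axis, about 45 mm either side of its centre; grip them across the pad's x axis to have clear room for the fingers. Origin at the centre of its underside
- gauge: fixed gauge stand: aluminium base plate 12 mm thick, 50 mm wide, reaching from -35 to +130 mm along its x axis; the pin stands at its origin (on the table surface), the dark focal post (10 mm thick, top 172 mm above the table) stands 100 mm along its +x, which points roughly away from the robot
- pin_base (a point): centre of the foot of the gauge pin, on the upper face of the base plate, 12 mm above the table. The pin is steel, 13 mm in diameter, with a cone nose, tip 35 mm above this point. A fully seated bushing has its underside at this point and its top 52 mm above the table
- focal_mark (a point): centre of the red collar (28 mm across, 14 mm tall) on the focal post, 105 to 155 mm above the table; its height is where the lens must be held. Clamped: do not push it
- rest: fixed loupe rest: black base 190 x 60 x 6 mm with two grey supports 40 mm high on which the loupe lies, one under the lens and one under the tail of the handle; origin on the table under the handle's grip point; x axis along the loupe towards the lens. Between the supports, from 45 mm behind to 30 mm ahead of the grip point, the handle stands free, 34 mm above the base
- loupe: reading loupe, 140 g: round black frame 72 mm across and 8 mm thick with a clear lens, and a dark wooden handle 16 x 16 mm in section, running along the loupe's -x axis from 34 to 142 mm from the lens centre. Lies level on its rest, loose; origin under the lens centre at the underside (flat, common to frame and handle), z up
- lens (a point): centre of the lens, 4 mm above the loupe's underside
- handle (a point): grip point of the loupe, near its centre of mass: middle of the handle's section, 75 mm behind the lens centre, 8 mm above the underside, 48 mm above the table while on the rest
- drive: hard disk with green board on top, 147 x 102 x 27 mm, loose; a bystander, leave it alone
- fan: black 120 x 120 x 25 mm case fan with blue blades, lying flat, loose; a bystander, leave it alone
- screwdriver: red-handled screwdriver lying flat, loose; a bystander, leave it alone
- pen: white marker with red cap, 130 mm long, 11 mm thick, lying flat, loose; a bystander, leave it alone
Mind the look-alikes: they are no part of the job. What is shaped like the loupe but purple is not meant.

How it is judged:
By the outcome, as a careful person would: the job done as asked, in the order asked, and still so for the second after the job is handed in, while the arm keeps its last pose, push and grip.
It also fails if it takes over 53 s, if anything falls off the work surface, if the arm or the gripper's body presses on something with over 40 N, if the wrist force passes 120 N, or if a joint passes its speed limit or range.

ROBOT

A 7-joint arm with a two-finger parallel gripper is mounted at the origin on the work surface. World frame = base frame: x ahead of the robot, y to its left, z up, the work surface at z = 0. Lengths are in m, angles in degrees, forces in N, time in s.
With the tool pointing down it reaches from about 0.425 to 0.875 m from the base axis. Payload 4.7 kg.
Tool frame: the origin (TCP) lies between the finger pads; the fingertips stand 8 mm ahead of it and the grasp point (between the pads) lies 11 mm behind it; z points along the fingers, y is the line along which they close (so a half turn about z gives the same grasp; the last joint's range is limited). The gripper opens to 87 mm and grips with 3 to 60 N. Pads are 19 mm wide; open, the fingers measure 117 mm over their backs; the gripper's body (75 mm by 190 mm) begins 51 mm behind the grasp point.
Start: joints at [70.938, 18.392, -4.016, 83.108, 1.295, 78.541, -3.26], TCP at [0.221, -0.611, 0.231] pointing down, gripper open.
Joint ranges: [-163.93, 163.93], [-17.29, 119.83], [-79.2, 71.16], [3.27, 140.29], [-89.18, 269.18], [5.43, 117.66], [-154.24, 154.24]. Speed limits (degrees/s): [147.25, 147.25, 180, 180, 180, 180, 180].

INTERFACE

Orientations are given as [roll, pitch, yaw] about the fixed x, y, z axes, in that order (R = Rz(yaw) Ry(pitch) Rx(roll)).
In Python, from cell import env, viewer gives the robot as it stands. The module is installed in compiled form; this text tells all that it offers.
- The arm moves only by the tool arm_command, never from a script. Its argument "series" is a list of rows, each a list of 2 entries, a list of its own where there are three numbers: the shift along the tool's x, y, z in mm, then the turn about the tool's z in rad. A call has exactly 5 rows; each row is the pose to reach, as a shift and turn from the pose commanded when the call began, along the tool's axes at that moment; what a row does not reach only later rows make up. A row lasts 1/10 s, in which the tool goes at most 50 mm and 8.59 degrees, less where a joint would pass 70% of its speed; a pose out of reach is approached as far as the arm can. A call with a gripper value outside its range is refused whole. "grip" is the gripper command: -1 is fully open, 1 is shut, values between are in proportion, set as the call begins (left out, the last holds). The fingers move at their own pace and stop on an object; "grip_force" is the grip in N (left out, the last holds). Time passes only in rows, so rows that repeat a pose let the fingers close, or fill a call up. It gives the time, the measured TCP pose, the force, the opening and the grip force at its end, in the units of the state.
- env.get_obs(): the state, without advancing time (a new reading comes with each control period).
- viewer.read_camera(name): name is "side" or "top"; returns (picture, depth): 480x640x3 uint8, blue, green, red; 480x640 float32, m along the optical axis (not along the pixel's ray), 0 where there is no reading.
- viewer.calibration(name): a dict with "K" (3x3 intrinsics, pixels), "dist" ([k1, k2, p1, p2, k3] as OpenCV has them; the pictures are not rectified), "T" (4x4, takes a point from camera to world coordinates). Camera axes: x right, y up, looking along -z (the intrinsics and any distortion apply to the point x, -y, -z); pixel columns grow to the right and rows downward; lengths in m; the calibration is good to about 2 mm. A picture is of the moment at which its call begins. calibration takes no time and is no camera call.
- env.sign_off(): hands the job in; it is judged then, once.
The state is a dict: "time_s": time; "qpos": joint angles; "joint_velocities": joint speeds; "effort": joint torques, N m; "tool_pos": TCP position; "tool_rot": TCP orientation; "force": force on the tool from outside, world axes, zero at the start; "wrist_torque": the same for the moment, N m; "grip_width": finger opening in m; "grasp_force": force on a finger pad.
Only numpy, scipy, OpenCV 4.12 (cv2) and the standard library are available. Lean on these libraries where they do the work, as an engineer would, in place of code of your own. Each camera call takes 0.05 s, during which the arm holds its last target. There are 200 camera calls.

## Working session

There is one attempt and no reset: what is moved stays moved. The work goes in short steps, Python scripts to look and compute and a tool call to move; the robot and the scene stay as the last step left them, time stands still between calls to the robot, and variables do not carry over. Pictures are saved under pics/ and viewed, at most 10 in all, crops included, and the job is handed in when it is done.

Besides the shell and the picture viewer there is one more tool, called in YAML: its name, and indented under it one key for each argument. arm_command: Moves the arm, as the interface text tells. Its arguments: {"type":"object","properties":{"series":{"type":"array"},"grip":{"type":"number"},"grip_force":{"type":"number"}},"required":["series"]}

```bash
mkdir -p pics
cat > h.py <<'E'
import numpy as np, cv2
from cell import env, viewer
def snap(n,f):
    p,d=viewer.read_camera(n); cv2.imwrite(f'pics/{f}.png',p); np.savez(f'pics/{f}.npz',p=p,d=d); return p,d
def cloud(n,d):
    c=viewer.calibration(n); h,w=d.shape
    uv=np.stack(np.meshgrid(np.arange(w),np.arange(h)),-1).reshape(-1,1,2).astype(np.float64)
    q=cv2.undistortPoints(uv,np.array(c['K']),np.array(c['dist'])).reshape(h,w,2)
    P=np.stack([q[...,0]*d,-q[...,1]*d,-d,np.ones_like(d)],-1)
    W=(P@np.array(c['T']).T)[...,:3]; W[d==0]=np.nan; return W
def proj(n,X):
    c=viewer.calibration(n); T=np.linalg.inv(np.array(c['T'])); X=np.atleast_2d(X)
    q=(X@T[:3,:3].T+T[:3,3])*[1,-1,-1]
    return cv2.projectPoints(q,np.zeros(3),np.zeros(3),np.array(c['K']),np.array(c['dist']))[0].reshape(-1,2)
E
python3 - <<'E'
from h import *
for n in('top','side'): snap(n,n+'0'); print(n,np.round(viewer.calibration(n)['T'],3).tolist())
o=env.get_obs(); print({k:np.round(v,3).tolist() for k,v in o.items()})
E
```

```text
top [[-0.027, 0.979, -0.203, 0.291], [-1.0, -0.026, 0.009, -0.055], [0.003, 0.203, 0.979, 1.386], [0.0, 0.0, 0.0, 1.0]]
side [[-0.963, 0.189, -0.191, 0.388], [-0.269, -0.663, 0.699, 0.586], [0.005, 0.724, 0.689, 0.744], [0.0, 0.0, 0.0, 1.0]]
{'time_s': 0.1, 'qpos': [70.938, 18.435, -4.016, 83.168, 1.295, 78.543, -3.259], 'joint_velocities': [-0.007, 0.042, 0.093, -0.015, -0.063, -0.037, 0.011], 'effort': [-0.001, -49.257, -0.406, -31.34, -0.064, 0.04, 0.0], 'tool_pos': [0.221, -0.611, 0.23], 'tool_rot': [-179.9, 0.005, 19.874], 'force': [-0.393, -0.404, 0.066], 'wrist_torque': [0.031, 0.051, 0.015], 'grasp_force': 0.0, 'grip_width': 0.087}
```

View pics/top0.png

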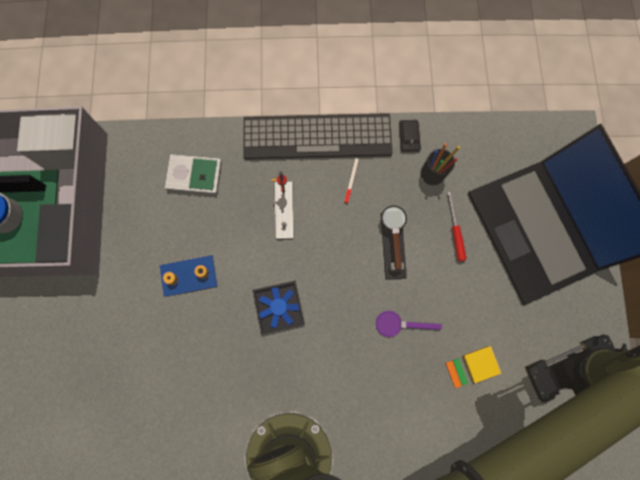

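View pics/side0.png

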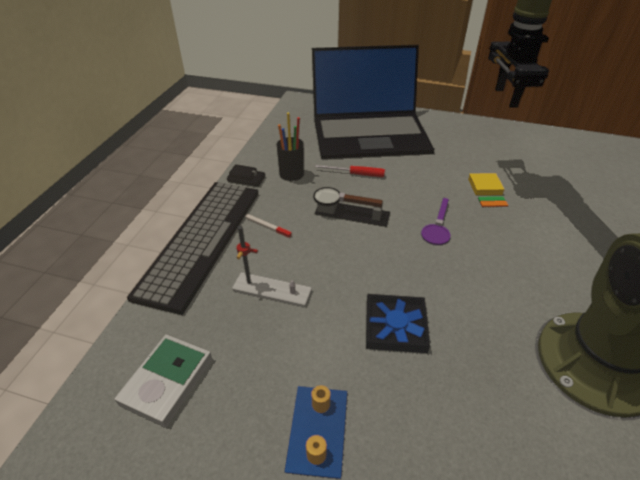

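The top view shows the bushings at about (169,279) and (201,271), the pin at (284,226), the post at (281,188), and the loupe lens at (394,218) with its handle running to (398,272). The purple decoy is at (390,324). I'll measure these next and zoom in on the bores.

Run:
```python
from h import *
I={};W={}
for n in('top','side'):
    z=np.load(f'pics/{n}0.npz'); I[n]=z['p']; W[n]=cloud(n,z['d'])
cr=lambda n,x,y,w,h,s:cv2.resize(I[n][y:y+h,x:x+w],(w*s,h*s),interpolation=cv2.INTER_CUBIC)
a=np.hstack([cr('top',155,250,66,50,6),cr('side',290,380,66,50*1,6)])
b=np.hstack([cr('top',262,170,40,75,5)[:375],cr('top',375,195,50,75,5),cr('side',225,225,70,75,5)])
b=b[:, :792]; b=np.pad(b,((0,0),(0,max(0,792-b.shape[1])),(0,0)))
a=cv2.resize(a,(792,300)); b=cv2.resize(b,(792,297)); cv2.imwrite('pics/z.png',np.vstack([a,b]))
for n in W:
    w=W[n]; hsv=cv2.cvtColor(I[n],cv2.COLOR_BGR2HSV)
    def comp(name,m,mn=8):
        k,l,s,c=cv2.connectedComponentsWithStats(m.astype(np.uint8))
        for i in range(1,k):
            if s[i,4]>=mn: print(n,name,c[i].round(1),s[i,4],np.nanmean(w[l==i],0).round(4),np.nanmin(w[l==i],0).round(3),np.nanmax(w[l==i],0).round(3))
    H,S,V=[hsv[...,i] for i in range(3)]
    x,y,z=[w[...,i] for i in range(3)]
    comp('brass top',(H>8)&(H<28)&(S>130)&(z>.036)&(z<.056)&(y>.05))
    comp('pad',(H>100)&(H<125)&(S>120)&(z<.012)&(y>.1)&(x>.3)&(x<.6)&(y<.4),300)
    comp('plate',(S<40)&(V>140)&(abs(z-.012)<.006)&(x>.5)&(x<.85)&(abs(y)<.15),100)
    comp('pin',(z>.03)&(z<.056)&(x>.5)&(x<.7)&(abs(y)<.1),3)
    comp('post',(z>.08)&(z<.2)&(x>.55)&(x<.85)&(abs(y)<.15),3)
    comp('loupe',(z>.036)&(z<.07)&(x>.4)&(x<.85)&(y<-.15)&(y>-.45),60)
```

```text
top brass top [200.4 271.1] 78 [0.4858 0.2254 0.0441] [0.472 0.211 0.037] [0.5   0.241 0.051]
top brass top [169.3 277.9] 102 [0.4693 0.3088 0.0441] [0.455 0.294 0.037] [0.483 0.324 0.05 ]
top pad [188.8 275.9] 1209 [0.4789 0.2656 0.0048] [ 0.427  0.192 -0.004] [0.533 0.347 0.012]
top plate [284.7 214.6] 681 [ 0.6444 -0.0022  0.0112] [ 0.577 -0.024  0.006] [0.743 0.026 0.018]
top pin [283.3 223.5] 19 [0.6114 0.0008 0.0416] [ 0.606 -0.004  0.033] [0.62  0.007 0.049]
top post [280.3 179.6] 137 [0.7084 0.0031 0.128 ] [ 0.684 -0.012  0.103] [0.725 0.029 0.173]
top loupe [430.7 174.7] 115 [ 0.7376 -0.4112  0.0526] [ 0.723 -0.447  0.036] [ 0.776 -0.393  0.07 ]
top loupe [394.6 230.1] 834 [ 0.5838 -0.3013  0.0482] [ 0.477 -0.336  0.036] [ 0.654 -0.266  0.062]
side brass top [320.5 395. ] 231 [0.4865 0.2302 0.044 ] [0.472 0.213 0.036] [0.501 0.244 0.049]
side brass top [315.9 446.4] 317 [0.4701 0.3147 0.0446] [0.455 0.297 0.036] [0.485 0.328 0.05 ]
side pad [316.5 435. ] 3354 [0.4793 0.2798 0.0054] [0.426 0.191 0.001] [0.534 0.35  0.01 ]
side plate [243.5 284.1] 217 [0.722  0.0099 0.0108] [ 0.688 -0.022  0.007] [0.742 0.026 0.015]
side plate [282.8 289.4] 704 [0.6353 0.0007 0.0109] [ 0.58  -0.023  0.006] [0.718 0.026 0.014]
side pin [292.3 284.7] 41 [0.6108 0.0053 0.0382] [ 0.606 -0.003  0.03 ] [0.616 0.01  0.047]
side post [243.7 246.4] 327 [0.7082 0.0075 0.1251] [ 0.682 -0.011  0.08 ] [0.726 0.03  0.173]
side loupe [290.8 163.7] 269 [ 0.7492 -0.4005  0.0531] [ 0.721 -0.43   0.036] [ 0.79  -0.388  0.07 ]
side loupe [343.6 198.4] 803 [ 0.5749 -0.2967  0.0473] [ 0.476 -0.336  0.037] [ 0.653 -0.261  0.059]
```

View pics/z.png

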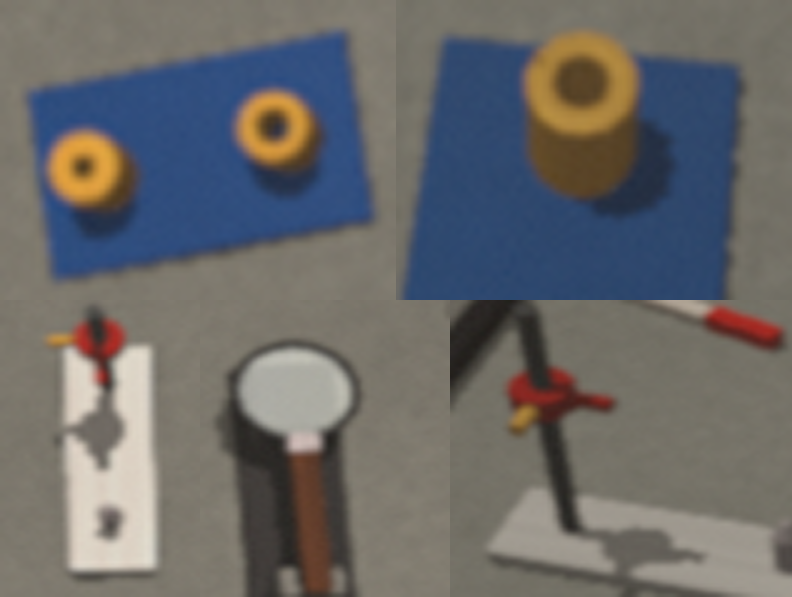

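Wide-bore bushing is the one at top (200,271), y≈0.23; the narrow one sits at y≈0.31. Next I'll refine the positions with silhouette fits over both cameras.

```bash
cat >> h.py <<'E'
from scipy.optimize import least_squares
def cyl(x,y,z0,z1,r):
    t=np.linspace(0,2*np.pi,40,False); return np.vstack([np.c_[x+r*np.cos(t),y+r*np.sin(t),0*t+z] for z in(z0,z1)])
def hullc(n,X):
    m=cv2.moments(cv2.convexHull(proj(n,X).astype(np.float32))); return np.array([m['m10'],m['m01']])/m['m00'], m['m00']
def maskc(m,near):
    k,l,s,c=cv2.connectedComponentsWithStats(m.astype(np.uint8)); d=np.linalg.norm(c-near,axis=1)+1e3*(s[:,4]<6); d[0]=1e9
    i=d.argmin(); return c[i],s[i,4]
def fit(obs,model,x0):
    r=least_squares(lambda p:np.hstack([model(n,p)-c for n,c in obs.items()]),x0); return r.x,r.fun
E
python3 - <<'E'
from h import *
I={};W={};HS={}
for n in('top','side'):
    z=np.load(f'pics/{n}0.npz'); I[n]=z['p']; W[n]=cloud(n,z['d']); HS[n]=cv2.cvtColor(I[n],cv2.COLOR_BGR2HSV)
def run(name,mask,model,x0):
    obs={}
    for n in W:
        c,a=maskc(mask(n),hullc(n,model(x0))[0]); obs[n]=c; print(name,n,c.round(2),'area',a,'model',round(hullc(n,model(x0))[1]))
    x,f=fit(obs,lambda n,p:hullc(n,model(p))[0],x0); print(' ->',x.round(4),'res px',f.round(2))
    for n in obs:
        x,_=fit({n:obs[n]},lambda n,p:hullc(n,np.array(model(p)))[0],x0); print('   ',n,'only',x.round(4))
br=lambda n:cv2.morphologyEx(((HS[n][...,0]>8)&(HS[n][...,0]<28)&(HS[n][...,1]>110)).astype(np.uint8),cv2.MORPH_CLOSE,np.ones((5,5)))
run('wide',br,lambda p:cyl(p[0],p[1],.006,.046,.016),[.486,.227])
run('pin',lambda n:(W[n][...,2]>.019)&(W[n][...,2]<.06)&(W[n][...,0]<.66)&(W[n][...,0]>.57)&(abs(W[n][...,1])<.05),lambda p:cyl(p[0],p[1],.019,.040,.0065),[.611,.002])
for n in W:
    w=W[n]; h=HS[n]; x,y,z=[w[...,i] for i in range(3)]
    pl=(abs(z-.012)<.004)&(x>.55)&(x<.76)&(abs(y)<.05)
    r=cv2.minAreaRect((w[pl][:,:2]*1000).astype(np.float32)); print(n,'plate',r)
    r=cv2.minAreaRect((w[(abs(z-.006)<.004)&(h[...,0]>100)&(h[...,1]>120)&(y>.15)&(y<.4)][:,:2]*1000).astype(np.float32)); print(n,'pad',r)
    brn=(h[...,0]<15)&(h[...,1]>70)&(z>.05)&(z<.062)&(y<-.2)&(x<.62)
    q=w[brn]; c=q.mean(0); u=np.linalg.svd((q-c)[:,:2])[2][0]; u*=np.sign(u[0]); t=(q-c)[:,:2]@u
    print(n,'handle',len(q),c.round(4),'yaw',np.degrees(np.arctan2(u[1],u[0])).round(2),t.min(),t.max())
    fr=(z>.04)&(z<.056)&(x>.52)&(y<-.25)&(y>-.35)&~brn
    q=w[fr]; q=q[(q-c)[:,:2]@u>.085]; print(n,'frame circle',cv2.minEnclosingCircle((q[:,:2]*1000).astype(np.float32)),len(q))
    cr=(abs(h[...,0].astype(int)-90)>82)&(h[...,1]>150)&(z>.08)&(x>.65)&(abs(y)<.05); q=w[cr]
    print(n,'collar',len(q),np.nanpercentile(q,[2,50,98],axis=0).round(4).tolist())
    print(n,'narrow centre px',hullc(n,cyl(.4705,.3105,.006,.046,.016))[0], maskc(br(n),hullc(n,cyl(.4705,.3105,.006,.046,.016))[0]))
E
```

```text
wide top [200.88 271.41] area 122 model 150
wide side [320.54 398.16] area 393 model 467
 -> [0.4873 0.2271] res px [ 0.16 -0.05  0.    0.11]
    top only [0.4872 0.2275]
    side only [0.4874 0.2269]
pin top [283.38 224.08] area 24 model 25
pin side [292.39 286.29] area 59 model 64
 -> [0.6122 0.0018] res px [-0.21  0.1   0.03 -0.19]
    top only [0.6125 0.0012]
    side only [0.6121 0.0023]
top plate ((660.0573120117188, -3.035533905029297), (56.05327606201172, 166.8798370361328), 89.24268341064453)
top pad ((479.49908447265625, 268.22576904296875), (86.40929412841797, 146.3899688720703), 9.510828018188477)
top handle 202 [ 0.5246 -0.3027  0.0552] yaw 1.04 -0.04650213198959054 0.046818849929297066
top frame circle ((620.9251708984375, -301.1141357421875), 35.8762321472168) 342
top collar 49 [[0.6861, -0.0089, 0.1132], [0.7099, -0.0008, 0.1206], [0.7207, 0.0121, 0.1248]]
top narrow centre px [170.34682026 278.2647083 ] (array([169.62096774, 277.94354839]), np.int32(124))
side plate ((659.3184204101562, 3.4130916595458984), (53.55301284790039, 164.6750946044922), 89.21395111083984)
side pad ((480.3156433105469, 270.46044921875), (87.42969512939453, 148.73611450195312), 9.490503311157227)
side handle 504 [ 0.1118 -1.0586  0.0555] yaw 60.57 -0.6520289584117454 0.8945264666592607
side frame circle ((586.8779296875, -299.825439453125), 66.28298950195312) 499
side collar 84 [[0.6854, -0.0071, 0.1147], [0.7082, 0.0065, 0.1198], [0.7229, 0.0147, 0.1244]]
side narrow centre px [316.45647288 448.32487346] (array([315.87852495, 449.18221258]), np.int32(461))
```

```bash
cat >> h.py <<'E'
def plan(wps,p=None,psi=None):
    o=env.get_obs()
    if p is None: p=o['tool_pos']
    if psi is None: psi=o['tool_rot'][2]
    for q,ps in wps:
        a=np.radians(psi); c,s=np.cos(a),np.sin(a); d=(np.array(q)-p)*1000
        t=-np.radians(ps-psi)
        print('to',q,ps,': shift',np.round([c*d[0]+s*d[1],s*d[0]-c*d[1],-d[2]],1),'turn',round(t,3)); p,psi=np.array(q),ps
E
python3 - <<'E'
from h import *
plan([((.38,-.42,.22),39.5),((.52,-.22,.2),59.5),((.53,.01,.18),79.5),((.487,.227,.12),99.5),((.487,.227,.023),99.5)],np.array([.221,-.611,.231]),19.87)
E
```

```text
to (0.38, -0.42, 0.22) 39.5 : shift [ 214.5 -125.6   11. ] turn -0.343
to (0.52, -0.22, 0.2) 59.5 : shift [235.2 -65.3  20. ] turn -0.349
to (0.53, 0.01, 0.18) 79.5 : shift [ 203.3 -108.1   20. ] turn -0.349
to (0.487, 0.227, 0.12) 99.5 : shift [205.5 -81.8  60. ] turn -0.349
to (0.487, 0.227, 0.023) 99.5 : shift [ 0.  0. 97.] turn -0.0
```

arm_command:
  series:
    - [[43,-25,2],-0.07]
    - [[86,-50,4],-0.14]
    - [[129,-75,7],-0.21]
    - [[172,-100,9],-0.28]
    - [[214,-126,11],-0.343]
  grip: -1

```text
time_s: 0.6
tool_pos: [0.3802, -0.4181, 0.2191]
tool_rot: [-180.0, 0.0, 39.7]
force: [0.2, -0.4, -0.4]
grip_width: 0.087
grasp_force: 0.0
```

arm_command:
  series:
    - [[47,-13,4],-0.07]
    - [[94,-26,8],-0.14]
    - [[141,-39,12],-0.21]
    - [[188,-52,16],-0.28]
    - [[235,-65,20],-0.349]

```text
time_s: 1.1
tool_pos: [0.5198, -0.2187, 0.1992]
tool_rot: [-180.0, 0.0, 59.7]
force: [1.0, 0.7, -1.2]
grip_width: 0.087
grasp_force: 0.0
```

arm_command:
  series:
    - [[41,-22,4],-0.07]
    - [[81,-43,8],-0.14]
    - [[122,-65,12],-0.21]
    - [[163,-86,16],-0.28]
    - [[203,-108,20],-0.349]

```text
time_s: 1.6
tool_pos: [0.5288, 0.0111, 0.1792]
tool_rot: [-180.0, 0.0, 79.7]
force: [0.6, 0.1, -0.3]
grip_width: 0.087
grasp_force: 0.0
```

arm_command:
  series:
    - [[41,-16,12],-0.07]
    - [[82,-33,24],-0.14]
    - [[123,-49,36],-0.21]
    - [[170,-68,48],-0.28]
    - [[205,-82,60],-0.349]

```text
time_s: 2.1
tool_pos: [0.4847, 0.2284, 0.1192]
tool_rot: [180.0, -0.0, 99.7]
force: [0.7, -0.4, -1.0]
grip_width: 0.0866
grasp_force: 0.0
```

Run:
```python
from h import *
o=env.get_obs(); print(o['time_s'],o['tool_pos'],o['tool_rot'],o['qpos'])
plan([((.487,.227,.023),99.5)])
```

```text
2.1 [0.4846886  0.22839185 0.11915994] [ 1.79980669e+02 -2.13676871e-02  9.97487713e+01] [ 14.40892989  14.68786804 -47.6302482  105.88536501  11.95865107
  64.56146437 -27.71686905]
to (0.487, 0.227, 0.023) 99.5 : shift [-1.8  2.  96.2] turn 0.004
```

arm_command:
  series:
    - [[-2,2,25],0.004]
    - [[-2,2,50],0.004]
    - [[-2,2,72],0.004]
    - [[-2,2,88],0.004]
    - [[-2,2,96],0.004]

```text
time_s: 2.6
tool_pos: [0.4871, 0.2236, 0.0218]
tool_rot: [-179.9, 0.0, 99.3]
force: [0.3, 0.4, 0.2]
grip_width: 0.087
grasp_force: 0.0
```

arm_command:
  series:
    - [[0,0,0],0]
    - [[0,0,0],0]
    - [[0,0,0],0]
    - [[0,0,0],0]
    - [[0,0,0],0]
  grip: 1
  grip_force: 20

```text
time_s: 3.1
tool_pos: [0.4886, 0.2243, 0.0241]
tool_rot: [179.9, 0.0, 99.3]
force: [0.9, -0.7, -0.0]
grip_width: 0.055
grasp_force: 0.0
```

arm_command:
  series:
    - [[0,0,0],0]
    - [[0,0,0],0]
    - [[0,0,0],0]
    - [[0,0,0],0]
    - [[0,0,0],0]

```text
time_s: 3.6
tool_pos: [0.4881, 0.2241, 0.0236]
tool_rot: [-180.0, 0.0, 99.3]
force: [-0.5, 0.1, 0.0]
grip_width: 0.0319
grasp_force: 20.0
```

Run:
```python
from h import *
plan([((.488,.224,.11),99.3),((.52,.15,.12),66),((.58,.06,.11),33),((.609,.002,.09),0)])
```

```text
to (0.488, 0.224, 0.11) 99.3 : shift [ -0.1  -0.1 -86.4] turn -0.0
to (0.52, 0.15, 0.12) 66 : shift [-78.2  19.6 -10. ] turn 0.581
to (0.58, 0.06, 0.11) 33 : shift [-57.8  91.4  10. ] turn 0.576
to (0.609, 0.002, 0.09) 0 : shift [-7.3 64.4 20. ] turn 0.576
```

arm_command:
  series:
    - [[0,0,-8],0]
    - [[0,0,-25],0]
    - [[0,0,-47],0]
    - [[0,0,-70],0]
    - [[0,0,-86],0]
  grip_force: 30

```text
time_s: 4.1
tool_pos: [0.4888, 0.2249, 0.1122]
tool_rot: [179.8, -0.0, 99.3]
force: [-0.2, -0.2, -1.7]
grip_width: 0.0319
grasp_force: 30.0
```

arm_command:
  series:
    - [[-15,4,-2],0.116]
    - [[-31,8,-4],0.232]
    - [[-47,12,-6],0.348]
    - [[-63,16,-8],0.464]
    - [[-78,20,-10],0.581]

```text
time_s: 4.6
tool_pos: [0.5207, 0.1498, 0.1204]
tool_rot: [180.0, -0.0, 65.7]
force: [0.1, 0.3, -2.1]
grip_width: 0.0315
grasp_force: 30.0
```

arm_command:
  series:
    - [[-12,18,2],0.116]
    - [[-24,36,4],0.232]
    - [[-36,54,6],0.348]
    - [[-47,73,8],0.464]
    - [[-58,91,10],0.576]

```text
time_s: 5.1
tool_pos: [0.5806, 0.0597, 0.1103]
tool_rot: [180.0, -0.0, 32.7]
force: [-0.3, 1.0, -0.7]
grip_width: 0.0321
grasp_force: 30.0
```

arm_command:
  series:
    - [[-2,14,4],0.13]
    - [[-4,28,8],0.26]
    - [[-5,44,13],0.39]
    - [[-6,58,17],0.5]
    - [[-7,64,20],0.576]

```text
time_s: 5.6
tool_pos: [0.6095, 0.0011, 0.0899]
tool_rot: [180.0, -0.0, -0.3]
force: [0.2, 0.2, -1.8]
grip_width: 0.0318
grasp_force: 30.0
```

arm_command:
  series:
    - [[0,0,0],0]
    - [[0,0,0],0]
    - [[0,0,0],0]
    - [[0,0,0],0]
    - [[0,0,0],0]

```text
time_s: 6.1
tool_pos: [0.6089, 0.0034, 0.0898]
tool_rot: [-180.0, -0.0, 0.1]
force: [0.2, -0.2, -1.0]
grip_width: 0.0317
grasp_force: 30.0
```

Run:
```python
from h import *
o=env.get_obs(); print(o['time_s'],o['tool_pos'],o['tool_rot'],o['qpos'].round(0),o['grip_width'])
a,_=snap('top','t1'); b,_=snap('side','s1')
u=proj('top',[[.612,.002,.06]])[0].astype(int); v=proj('side',[[.612,.002,.06]])[0].astype(int); print(u,v)
c=lambda p,u:cv2.resize(p[u[1]-35:u[1]+35,u[0]-45:u[0]+45],None,fx=8,fy=8,interpolation=cv2.INTER_CUBIC)[:,:720]
cv2.imwrite('pics/z1.png',cv2.resize(np.hstack([c(a,u),c(b,v)]),(800,311)))
```

```text
6.1 [0.60890883 0.00341622 0.08978771] [-1.79996336e+02 -1.41778747e-02  5.58098733e-02] [  17.   21.  -24.   98.   10.   63. -100.] 0.03167740145404002
[282 221] [291 276]
```

View pics/z1.png

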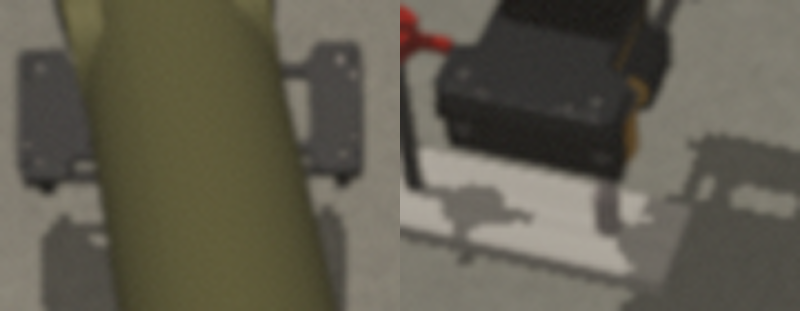

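The view at the pin is mostly blocked by the arm and fingers. In the side crop the bushing's brass right edge shows at about (630,130), just above the pin at (607,210). I'll use that edge to check the offset along x.

Run:
```python
from h import *
p=np.load('pics/s1.npz'); I=p['p']; W=cloud('side',p['d']); H=cv2.cvtColor(I,cv2.COLOR_BGR2HSV)
m=(H[...,0]>8)&(H[...,0]<28)&(H[...,1]>110); m[:,:280]=0; m[:,320:]=0; m[:245]=0;m[300:]=0
for r in range(250,300):
    c=np.where(m[r])[0]
    if len(c): print(r,c.min(),c.max(),W[r,c].mean(0).round(4))
o=env.get_obs(); t=o['tool_pos']; print(t)
for off in(0,.003,.006):
    h=cv2.convexHull(proj('side',cyl(t[0]+off,t[1],t[2]-.017,t[2]+.023,.016)).astype(np.float32))
    im=np.zeros((480,640),np.uint8); out=[]
    for r in range(258,276,3):
        # right edge at row r
        P=h[:,0]; Q=np.roll(P,-1,0); xs=[a[0]+(r-a[1])*(b[0]-a[0])/(b[1]-a[1]) for a,b in zip(P,Q) if (a[1]-r)*(b[1]-r)<0]
        out.append((r,round(float(max(xs)),1)) if xs else (r,None))
    print(off,out)
```

```text
259 298 299 [0.5773 0.054  0.1716]
260 299 301 [0.575  0.0528 0.1685]
261 300 301 [0.5738 0.0538 0.1673]
262 300 301 [0.5734 0.0553 0.1663]
263 300 300 [0.5749 0.0537 0.1617]
268 297 298 [0.5848 0.0407 0.1324]
269 296 298 [0.5873 0.0368 0.1251]
270 296 298 [0.5873 0.0369 0.1224]
271 296 298 [0.5874 0.0369 0.1196]
272 296 298 [0.5875 0.0371 0.117 ]
273 296 298 [0.5877 0.0366 0.1136]
274 297 298 [0.596  0.0115 0.0821]
275 297 297 [0.5967 0.0129 0.0804]
[0.60891404 0.00315636 0.08966712]
0 [(258, 300.1), (261, 300.3), (264, 300.4), (267, 300.5), (270, 300.6), (273, 300.7)]
0.003 [(258, 298.7), (261, 298.8), (264, 299.0), (267, 299.1), (270, 299.2), (273, 299.3)]
0.006 [(258, 297.2), (261, 297.4), (264, 297.6), (267, 297.7), (270, 297.8), (273, 297.9)]
```

arm_command:
  series:
    - [[0,1,6],0]
    - [[0,1,12],0]
    - [[0,1,18],0]
    - [[0,1,22],0]
    - [[0,1,24],0]

```text
time_s: 6.7
tool_pos: [0.6085, 0.0019, 0.0646]
tool_rot: [-180.0, 0.1, -0.0]
force: [0.1, 0.2, -1.5]
grip_width: 0.0318
grasp_force: 30.0
```

arm_command:
  series:
    - [[0,0,2],0]
    - [[0,0,4],0]
    - [[0,0,6],0]
    - [[0,0,8],0]
    - [[0,0,8],0]

```text
time_s: 7.2
tool_pos: [0.6088, 0.0019, 0.0573]
tool_rot: [180.0, 0.0, -0.0]
force: [-0.4, 0.6, -1.2]
grip_width: 0.0314
grasp_force: 30.0
```

arm_command:
  series:
    - [[0,0,2],0]
    - [[0,0,4],0]
    - [[0,0,6],0]
    - [[0,0,8],0]
    - [[0,0,8],0]

```text
time_s: 7.7
tool_pos: [0.6095, 0.0017, 0.0495]
tool_rot: [180.0, -0.1, -0.0]
force: [3.0, -1.3, -2.1]
grip_width: 0.0319
grasp_force: 30.0
```

arm_command:
  series:
    - [[1,0,0],0]
    - [[1,0,3],0]
    - [[1,0,6],0]
    - [[1,0,9],0]
    - [[1,0,9],0]

```text
time_s: 8.2
tool_pos: [0.6098, 0.0019, 0.0399]
tool_rot: [-180.0, 0.0, -0.0]
force: [1.6, 0.1, -2.3]
grip_width: 0.0319
grasp_force: 30.0
```

arm_command:
  series:
    - [[0.5,0,2],0]
    - [[0.5,0,4],0]
    - [[0.5,0,6],0]
    - [[0.5,0,8],0]
    - [[0.5,0,8],0]

```text
time_s: 8.7
tool_pos: [0.61, 0.002, 0.0321]
tool_rot: [-180.0, 0.1, -0.0]
force: [-0.6, -0.6, -1.2]
grip_width: 0.0318
grasp_force: 30.0
```

arm_command:
  series:
    - [[0,0,0.5],0]
    - [[0,0,1],0]
    - [[0,0,1.5],0]
    - [[0,0,2],0]
    - [[0,0,2],0]

```text
time_s: 9.2
tool_pos: [0.6104, 0.0019, 0.0305]
tool_rot: [180.0, 0.0, -0.0]
force: [-1.1, 0.3, -1.1]
grip_width: 0.0316
grasp_force: 30.0
```

arm_command:
  series:
    - [[0,0,0.5],0]
    - [[0,0,1],0]
    - [[0,0,1.5],0]
    - [[0,0,1.5],0]
    - [[0,0,1.5],0]

```text
time_s: 9.7
tool_pos: [0.6105, 0.0019, 0.0295]
tool_rot: [180.0, -0.0, -0.0]
force: [-2.8, 0.6, 5.2]
grip_width: 0.032
grasp_force: 30.0
```

Contact at z = 0.0295, the height expected for seated. Opening the gripper and rising.

arm_command:
  series:
    - [[0,0,0],0]
    - [[0,0,0],0]
    - [[0,0,0],0]
    - [[0,0,0],0]
    - [[0,0,0],0]
  grip: -1

```text
time_s: 10.2
tool_pos: [0.6104, 0.0019, 0.0288]
tool_rot: [180.0, 0.0, -0.0]
force: [-0.9, -1.1, -0.0]
grip_width: 0.0639
grasp_force: 0.0
```

arm_command:
  series:
    - [[0,0,0],0]
    - [[0,0,-5],0]
    - [[0,0,-15],0]
    - [[0,0,-35],0]
    - [[0,0,-60],0]

```text
time_s: 10.7
tool_pos: [0.6099, 0.002, 0.0896]
tool_rot: [-180.0, 0.1, -0.0]
force: [-0.2, 0.1, 0.9]
grip_width: 0.0866
grasp_force: 0.0
```

Run:
```python
from h import *
# handle axis through (.5246,-.3027), yaw 1.04; lens (.621,-.301)
plan([((.5,.0,.17),.5),((.49,-.16,.18),1),((.545,-.302,.13),1),((.545,-.302,.037),1)])
```

```text
to (0.5, 0.0, 0.17) 0.5 : shift [-109.9    2.   -80.4] turn -0.009
to (0.49, -0.16, 0.18) 1 : shift [-11.4 159.9 -10. ] turn -0.009
to (0.545, -0.302, 0.13) 1 : shift [ 52.5 142.9  50. ] turn -0.0
to (0.545, -0.302, 0.037) 1 : shift [ 0.  0. 93.] turn -0.0
```

arm_command:
  series:
    - [[-10,0,-16],0]
    - [[-30,0,-32],0]
    - [[-55,1,-48],0]
    - [[-85,2,-64],0]
    - [[-110,2,-80],-0.009]

```text
time_s: 11.2
tool_pos: [0.4993, 0.0, 0.1705]
tool_rot: [180.0, -0.0, 0.5]
force: [0.3, -0.2, 0.6]
grip_width: 0.087
grasp_force: 0.0
```

arm_command:
  series:
    - [[-2,32,-2],0]
    - [[-4,64,-4],0]
    - [[-6,96,-6],0]
    - [[-9,130,-8],0]
    - [[-11,160,-10],-0.009]

```text
time_s: 11.7
tool_pos: [0.4908, -0.1619, 0.1804]
tool_rot: [179.9, -0.1, 1.0]
force: [0.5, -0.5, 0.2]
grip_width: 0.0869
grasp_force: 0.0
```

Run:
```python
from h import *
a,_=snap('top','t2'); b,_=snap('side','s2')
cv2.imwrite('pics/z2.png',cv2.resize(np.hstack([a[160:300,240:440],b[150:320,220:420][:140] if 0 else b[180:320,220:420]]),(800,280),interpolation=cv2.INTER_CUBIC))
z=np.load('pics/s2.npz'); W=cloud('side',z['d']); H=cv2.cvtColor(b,cv2.COLOR_BGR2HSV)
m=cv2.morphologyEx(((H[...,0]>8)&(H[...,0]<28)&(H[...,1]>110)&(W[...,0]>.58)&(W[...,0]<.65)&(W[...,2]<.08)).astype(np.uint8),cv2.MORPH_CLOSE,np.ones((5,5)))
q=W[m>0]; print('bushing z pct',np.nanpercentile(q[:,2],[2,50,90,98]))
M=lambda p:cyl(p[0],p[1],p[2],p[2]+.04,.016)
ys=np.where(m.any(1))[0]; xs=np.where(m.any(0))[0]
print('rows',ys.min(),ys.max(),'cols',xs.min(),xs.max())
for zz in(.012,.017,.022):
    P=proj('side',M((.612,.002,zz))); print(zz,'rows',P[:,1].min().round(1),P[:,1].max().round(1),'cols',P[:,0].min().round(1),P[:,0].max().round(1))
# collar: red pixels (not knob): height by ray/plane at collar axis
for n,f in(('top','top0'),('side','side0')):
    z=np.load(f'pics/{f}.npz'); w=cloud(n,z['d']); h=cv2.cvtColor(z['p'],cv2.COLOR_BGR2HSV); x,y,zz=[w[...,i] for i in range(3)]
    brn=(h[...,0]<15)&(h[...,1]>70)&(zz>.05)&(zz<.062)&(y<-.27)&(y>-.33)&(x<.62)&(x>.4)
    q=w[brn]; c=q.mean(0); u=np.linalg.svd((q-c)[:,:2])[2][0]; u*=np.sign(u[0]); t=(q-c)[:,:2]@u
    print(n,'handle',len(q),c.round(4),'yaw',np.degrees(np.arctan2(u[1],u[0])).round(2),t.min(),t.max())
    fr=(zz>.04)&(zz<.054)&(x>.585)&(x<.68)&(y<-.25)&(y>-.35)
    print(n,'frame',cv2.minEnclosingCircle((w[fr][:,:2]*1000).astype(np.float32)))
    red=((h[...,0]<8)|(h[...,0]>172))&(h[...,1]>150)&(zz>.08)&(x>.65)&(abs(y)<.05); yy,xx=np.where(red); near=(x[red]>.69)
    print(n,'red rows',np.percentile(yy[near],[0,50,100]),'z',np.percentile(zz[red][near],[0,5,50,95,100]).round(4), 'cols',xx[near].min(),xx[near].max())
    for cz in(.112,.116,.120,.124):
        P=proj(n,cyl(.712,.001,cz-.007,cz+.007,.014)); print('  cz',cz,P.min(0).round(1),P.max(0).round(1))
```

```text
bushing z pct [0.01663004 0.04510691 0.05128491 0.05262196]
rows 275 296 cols 285 298
0.012 rows 273.4 297.5 cols 284.3 300.3
0.017 rows 271.7 295.9 cols 284.2 300.3
0.022 rows 270.1 294.4 cols 284.0 300.2
top handle 202 [ 0.5246 -0.3027  0.0552] yaw 1.04 -0.04650213198959054 0.046818849929297066
top frame ((619.2997436523438, -300.91546630859375), 36.44624710083008)
top red rows [176. 180. 184.] z [0.1124 0.1161 0.1208 0.124  0.1396] cols 277 285
  cz 0.112 [275.9 174.3] [286.8 186.1]
  cz 0.116 [275.8 173.8] [286.8 185.6]
  cz 0.12 [275.8 173.3] [286.7 185.2]
  cz 0.124 [275.7 172.8] [286.6 184.7]
side handle 192 [ 0.5257 -0.2985  0.0542] yaw 1.02 -0.047454536308356506 0.04845502235184402
side frame ((617.4735717773438, -298.4910583496094), 37.75458526611328)
side red rows [243. 248. 253.] z [0.1118 0.1168 0.1199 0.1221 0.1285] cols 237 253
  cz 0.112 [236.5 241.4] [251.3 256. ]
  cz 0.116 [236.3 240. ] [251.  254.6]
  cz 0.12 [236.  238.5] [250.8 253.2]
  cz 0.124 [235.8 237.1] [250.6 251.8]
```

View pics/z2.png

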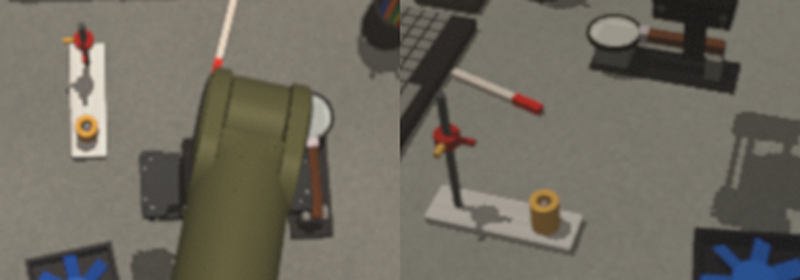

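The bushing now sits on the gauge plate at top-crop (87,127) and side-crop (544,212), and its height matches seated. The loupe lies undisturbed on its rest, lens at side-crop (613,32), with the handle running right to about (722,45). Now the loupe.

arm_command:
  series:
    - [[10,28,10],0]
    - [[20,56,20],0]
    - [[30,84,30],0]
    - [[42,114,40],0]
    - [[50,141,50],0]

```text
time_s: 12.3
tool_pos: [0.5447, -0.3007, 0.1296]
tool_rot: [180.0, -0.1, 1.1]
force: [-0.7, -0.6, 0.4]
grip_width: 0.0867
grasp_force: 0.0
```

arm_command:
  series:
    - [[0,0,20],0]
    - [[0,0,40],0]
    - [[0,0,60],0]
    - [[0,0,80],0]
    - [[0,0,93],0]

```text
time_s: 12.8
tool_pos: [0.5433, -0.2991, 0.0352]
tool_rot: [-179.9, 0.0, 1.1]
force: [0.3, 0.2, 1.2]
grip_width: 0.0871
grasp_force: 0.0
```

Run:
```python
from h import *
b,_=snap('side','s3'); cv2.imwrite('pics/z3.png',cv2.resize(b[150:240,290:410],(800,600),interpolation=cv2.INTER_CUBIC))
plan([((.543,-.302,.037),1)])
```

```text
to (0.543, -0.302, 0.037) 1 : shift [ 0.8  3.4 -3.7] turn 0.001
```

View pics/z3.png

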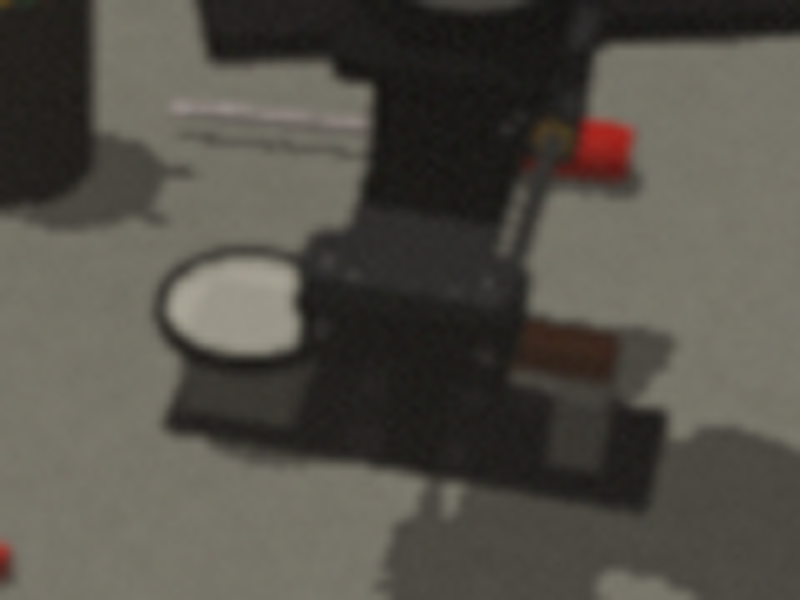

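The fingers straddle the handle, with the lens free at the left (240,305) and the tail showing at the right (565,350). I'll correct by about 3 mm, then grip.

arm_command:
  series:
    - [[0,3,-3],0]
    - [[0,3,-3],0]
    - [[0,3,-3],0]
    - [[0,3,-3],0]
    - [[0,3,-3],0]

```text
time_s: 13.35
tool_pos: [0.5437, -0.3034, 0.0397]
tool_rot: [180.0, -0.0, 1.0]
force: [0.4, 0.8, 0.0]
grip_width: 0.087
grasp_force: 0.0
```

arm_command:
  series:
    - [[0,0,0],0]
    - [[0,0,0],0]
    - [[0,0,0],0]
    - [[0,0,0],0]
    - [[0,0,0],0]
  grip: 1
  grip_force: 15

```text
time_s: 13.85
tool_pos: [0.5434, -0.3032, 0.039]
tool_rot: [180.0, 0.0, 1.0]
force: [-0.1, 0.9, -0.2]
grip_width: 0.0552
grasp_force: 0.0
```

arm_command:
  series:
    - [[0,0,0],0]
    - [[0,0,0],0]
    - [[0,0,0],0]
    - [[0,0,0],0]
    - [[0,0,0],0]

```text
time_s: 14.35
tool_pos: [0.5434, -0.3032, 0.039]
tool_rot: [180.0, 0.0, 1.0]
force: [-0.3, 0.0, 0.2]
grip_width: 0.016
grasp_force: 15.0
```

arm_command:
  series:
    - [[0,0,0],0]
    - [[0,0,0],0]
    - [[0,0,0],0]
    - [[0,0,0],0]
    - [[0,0,0],0]
  grip_force: 40

```text
time_s: 14.85
tool_pos: [0.5434, -0.3032, 0.0391]
tool_rot: [180.0, 0.0, 1.0]
force: [-0.2, -0.4, 1.6]
grip_width: 0.0155
grasp_force: 40.0
```

arm_command:
  series:
    - [[0,0,-5],0]
    - [[0,0,-15],0]
    - [[0,0,-27],0]
    - [[0,0,-37],0]
    - [[0,0,-41],0]

```text
time_s: 15.35
tool_pos: [0.5445, -0.3038, 0.0823]
tool_rot: [179.9, -0.2, 1.0]
force: [-0.1, -0.3, -1.4]
grip_width: 0.0154
grasp_force: 40.0
```

Run:
```python
from h import *
o=env.get_obs(); print(o['force'],o['wrist_torque'],o['grip_width'])
plan([((.537,-.15,.13),1),((.537,.001,.115),1)])
```

```text
[-0.10714717 -0.29126802 -1.3819895 ] [0.0213976  0.02341623 0.00735276] 0.015441481538591675
to (0.537, -0.15, 0.13) 1 : shift [  -4.8 -153.9  -47.7] turn 0.0
to (0.537, 0.001, 0.115) 1 : shift [   2.6 -151.    15. ] turn -0.0
```

arm_command:
  series:
    - [[0,-12,-12],0]
    - [[-1,-36,-26],0]
    - [[-2,-66,-38],0]
    - [[-3,-98,-45],0]
    - [[-5,-130,-48],0]

```text
time_s: 15.85
tool_pos: [0.5364, -0.1712, 0.1296]
tool_rot: [180.0, -0.1, 1.0]
force: [0.1, 0.5, -1.3]
grip_width: 0.0157
grasp_force: 40.0
```

arm_command:
  series:
    - [[0,-32,0],0]
    - [[1,-64,2],0]
    - [[1,-94,5],0]
    - [[2,-120,8],0]
    - [[2,-140,10],0]

```text
time_s: 16.35
tool_pos: [0.535, -0.0301, 0.1184]
tool_rot: [-180.0, 0.0, 1.2]
force: [1.0, -0.7, -1.1]
grip_width: 0.0156
grasp_force: 40.0
```

arm_command:
  series:
    - [[0,-14,1],0]
    - [[0,-24,2],0]
    - [[0,-31,3],0]
    - [[0,-35,4],0]
    - [[0,-35,5],0]

```text
time_s: 16.85
tool_pos: [0.535, 0.0016, 0.113]
tool_rot: [180.0, -0.0, 1.0]
force: [-0.4, -0.9, -1.5]
grip_width: 0.0156
grasp_force: 40.0
```

arm_command:
  series:
    - [[0,0,0],0]
    - [[0,0,0],0]
    - [[0,0,0],0]
    - [[0,0,0],0]
    - [[0,0,0],0]

```text
time_s: 17.35
tool_pos: [0.535, 0.0015, 0.1131]
tool_rot: [180.0, -0.0, 1.0]
force: [-0.0, -0.6, -1.6]
grip_width: 0.0152
grasp_force: 40.0
```

Run:
```python
from h import *
o=env.get_obs(); t=o['tool_pos']; print(o['time_s'],t,o['tool_rot'],o['force'])
I={n:snap(n,n+'4') for n in('top','side')}
for n,(p,d) in I.items():
    w=cloud(n,d); h=cv2.cvtColor(p,cv2.COLOR_BGR2HSV); x,y,z=[w[...,i] for i in range(3)]
    fr=(z>.09)&(z<.14)&(x>.585)&(x<.66)&(abs(y)<.05)
    q=w[fr]; print(n,len(q),'circle',cv2.minEnclosingCircle((q[:,:2]*1000).astype(np.float32)),'z',np.percentile(q[:,2],[5,50,95]).round(4))
    A=np.c_[q[:,:2]-q[:,:2].mean(0),np.ones(len(q))]; k=np.linalg.lstsq(A,q[:,2],rcond=None)[0]; print('tilt deg x,y',np.degrees(k[:2]).round(2))
    red=((h[...,0]<8)|(h[...,0]>172))&(h[...,1]>150)&(z>.08)&(x>.69)&(abs(y)<.05); print('red z',np.percentile(z[red],[5,50,95]).round(4))
    tf=red&(z>.1); print('top-face hist',np.histogram(z[tf],np.arange(.104,.134,.003))[0])
    tb=fr; print('frame hist',np.histogram(q[:,2],np.arange(.104,.134,.003))[0])
a=I['top'][0][150:290,230:350]; b=I['side'][0][200:340,220:340]
cv2.imwrite('pics/z4.png',cv2.resize(np.hstack([a,b]),(800,466),interpolation=cv2.INTER_CUBIC))
```

```text
17.35 [0.53501176 0.00145956 0.11305334] [ 1.79992450e+02 -2.91435129e-03  1.00076167e+00] [-0.04957924 -0.60655175 -1.61015476]Traceback (most recent call last):
  File "<stdin>", line 7, in <module>
    return _quantile_unchecked(
        a, q, axis, out, overwrite_input, method, keepdims, weights)
    return _ureduce(a,
                    func=_quantile_ureduce_func,
    ...<5 lines>...
                    overwrite_input=overwrite_input,
                    method=method)
    r = func(a, **kwargs)
    result = _quantile(arr,
                       quantiles=q,
    ...<2 lines>...
                       out=out,
                       weights=wgt)
    slices_having_nans = np.isnan(arr[-1, ...])
                                  ~~~^^^^^^^^^
IndexError: index -1 is out of bounds for axis 0 with size 0
```

Top is blocked by the arm, so I'll use the saved pictures, mainly the side view.

Run:
```python
from h import *
T={n:np.load(f'pics/{n}4.npz') for n in('top','side')}
n='side'; p,d=T[n]['p'],T[n]['d']
w=cloud(n,d); h=cv2.cvtColor(p,cv2.COLOR_BGR2HSV); x,y,z=[w[...,i] for i in range(3)]
fr=(z>.09)&(z<.14)&(x>.57)&(x<.67)&(abs(y)<.06)
q=w[fr]; print(len(q),'circle',cv2.minEnclosingCircle((q[:,:2]*1000).astype(np.float32)),'z',np.percentile(q[:,2],[5,50,95]).round(4))
A=np.c_[q[:,:2]-q[:,:2].mean(0),np.ones(len(q))]; k=np.linalg.lstsq(A,q[:,2],rcond=None)[0]; print('tilt',np.degrees(k[:2]).round(2))
# pixel extents of frame vs model
yy,xx=np.where(fr); print('frame px',xx.min(),xx.max(),yy.min(),yy.max())
for lx in(.608,.612,.616):
  for lz in(.112,.118):
    P=proj(n,cyl(lx,.0025,lz-.004,lz+.004,.036)); print(lx,lz,P.min(0).round(1),P.max(0).round(1))
red=((h[...,0]<8)|(h[...,0]>172))&(h[...,1]>150)&(z>.08)&(x>.65)&(abs(y)<.05)
print('red z',np.histogram(z[red],np.arange(.104,.134,.003)),'frame',np.histogram(q[:,2],np.arange(.104,.134,.003))[0])
a=T['top']['p'][150:290,230:350]; b=p[200:340,220:340]
cv2.imwrite('pics/z4.png',cv2.resize(np.hstack([a,b]),(800,466),interpolation=cv2.INTER_CUBIC))
```

```text
562 circle ((610.0941162109375, 5.005120754241943), 36.29065704345703) z [0.1165 0.1193 0.1218]
tilt [ 0.64 -0.71]
frame px 273 303 245 272
0.608 0.112 [274.2 245.2] [310.9 274.1]
0.608 0.118 [274. 243.] [310.9 271.9]
0.612 0.112 [272.3 244.8] [309.  273.7]
0.612 0.118 [272.  242.7] [308.9 271.5]
0.616 0.112 [270.4 244.4] [307.  273.2]
0.616 0.118 [270.1 242.3] [307.  271.1]
red z (array([ 0,  0,  1,  5, 22, 53,  5,  1,  1,  0]), array([0.104, 0.107, 0.11 , 0.113, 0.116, 0.119, 0.122, 0.125, 0.128,
       0.131, 0.134])) frame [  0   0   2  18 217 306  19   0   0   0]
```

View pics/z4.png

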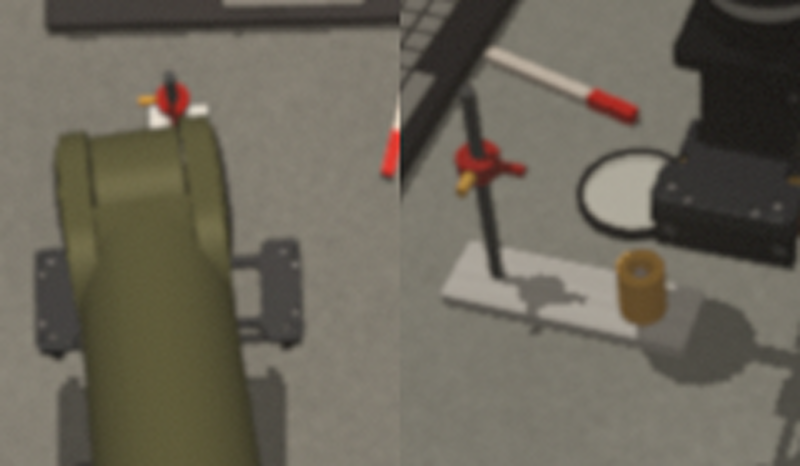

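Lens (at crop (635,193)) hovers over the bushing (641,280) level with the collar (480,162) and clear of everything. A quick check on the collar's height from its knob, then a fine trim.

Run:
```python
from h import *
for n,f in(('side','side4'),('side','side0'),('top','top4'),('top','top0')):
    t=np.load(f'pics/{f}.npz'); w=cloud(n,t['d']); h=cv2.cvtColor(t['p'],cv2.COLOR_BGR2HSV); x,y,z=[w[...,i] for i in range(3)]
    red=((h[...,0]<8)|(h[...,0]>172))&(h[...,1]>130)&(z>.08)&(x>.65)&(abs(y)<.05)
    k=red&(x<.692); print(f,'knob',k.sum(),np.median(w[k],0).round(4))
    yel=(h[...,0]>15)&(h[...,0]<32)&(h[...,1]>110)&(z>.08)&(x>.69)&(x<.74)&(abs(y)<.06); print('  yellow',yel.sum(),np.median(w[yel],0).round(4) if yel.any() else '')
    # collar body: best cz by mask centroid of top edge of bottom front rim
    c=red&(x>.696); print('  body',c.sum(),np.percentile(z[c],[10,30,50,70,90]).round(4),'rows',np.where(c)[0].min(),np.where(c)[0].max())
```

```text
side4 knob 10 [0.6878 0.0032 0.1165]
  yellow 24 [0.7122 0.0224 0.1165]
  body 99 [0.1156 0.1188 0.1198 0.1207 0.1219] rows 242 254
side0 knob 11 [0.688  0.0036 0.116 ]
  yellow 24 [0.712  0.0232 0.1167]
  body 98 [0.1156 0.1188 0.1198 0.1206 0.1219] rows 242 254
top4 knob 0 [nan nan nan]
  yellow 11 [0.7118 0.0229 0.116 ]
  body 66 [0.1163 0.1185 0.1203 0.1222 0.1241] rows 175 185
top0 knob 3 [ 6.862e-01 -4.000e-04  1.169e-01]
  yellow 10 [0.7116 0.0228 0.1171]
  body 63 [0.1162 0.1186 0.1209 0.1223 0.1242] rows 175 185
  return _methods._mean(a, axis=axis, dtype=dtype,
  ret = um.true_divide(
```

Collar centre is at about 0.114 m and the lens at about 0.118 m, so I'll lower it 4 mm and trim the centring.

arm_command:
  series:
    - [[0.5,0,1],0]
    - [[1,0.5,2],0]
    - [[1.5,0.5,3],0]
    - [[2,1,4],0]
    - [[2,1,4],0]

```text
time_s: 17.95
tool_pos: [0.5369, 0.0006, 0.1088]
tool_rot: [180.0, 0.0, 1.0]
force: [-0.0, -0.0, -0.6]
grip_width: 0.0156
grasp_force: 40.0
```

arm_command:
  series:
    - [[0,0,0],0]
    - [[0,0,0],0]
    - [[0,0,0],0]
    - [[0,0,0],0]
    - [[0,0,0],0]

```text
time_s: 18.45
tool_pos: [0.537, 0.0007, 0.1091]
tool_rot: [180.0, -0.0, 1.0]
force: [-0.1, 1.0, -1.8]
grip_width: 0.0157
grasp_force: 40.0
```

Run:
```python
from h import *
p,d=snap('side','s5'); w=cloud('side',d); x,y,z=[w[...,i] for i in range(3)]
q=w[(z>.09)&(z<.14)&(x>.57)&(x<.67)&(abs(y)<.06)]; c=(cv2.minEnclosingCircle((q[:,:2]*1000).astype(np.float32)),np.median(q[:,2])); print(c)
o=env.get_obs(); print(o['time_s'],o['tool_pos'],o['tool_rot'],o['grip_width'],o['joint_velocities'].round(2))
```

```text
(((611.4117431640625, 5.129279136657715), 36.42375183105469), np.float64(0.11526316048809265))
18.5 [0.53701908 0.00072299 0.10905794] [ 1.79994310e+02 -5.29341444e-03  1.02214801e+00] 0.015058042994751724 [-0.03  0.02  0.05  0.04 -0.01  0.01  0.05]
```

Lens is at about (0.612, 0.003, 0.114), steady and level. Handing in.

```bash
python3 -c "
from cell import env
print(env.sign_off())"
```

```text
the job is handed in; nothing more can be done
None
```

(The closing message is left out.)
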